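# Make up two autumn gift trays

## Robot

A 6-joint arm with a two-finger parallel gripper is mounted at the origin on the work surface. World frame = base frame: x ahead of the robot, y to its left, z up, the work surface at z = 0. Lengths are in m, angles in degrees, forces in N, time in s.
With the tool pointing down it reaches from about 0.25 to 0.725 m from the base axis. Payload 9.7 kg.
Tool frame: the origin (TCP) lies between the finger pads; the fingertips stand 11 mm ahead of it and the grasp point (between the pads) lies 8 mm behind it; y points along the fingers, x is the direction in which the jaws open and shut, and the axes are right-handed (so a half turn about y gives the same grasp; the last joint's range is limited). The gripper opens to 85 mm and grips with 20 to 120 N. Pads are 22 mm wide; open, the fingers measure 114 mm over their backs; the gripper's body (76 mm by 85 mm) begins 54 mm behind the grasp point. The pads swing forward as they close: fully open they stand 13 mm farther back than shut.
Start: joints at [-71.734, 4.979, 10.078, 95.1, 0, 90], TCP at [0.172, -0.522, 0.242] pointing down, gripper open.
Joint ranges: [-179.16, 179.16], [-48.56, 103.87], [-65.8, 70.77], [-126.05, 130.52], [-82.76, 87.17], [-180, 180]. Speed limits (degrees/s): [127.2, 127.2, 147.25, 180, 180, 180].

## Interface

Orientations are given as [roll, pitch, yaw] about the fixed x, y, z axes, in that order (R = Rz(yaw) Ry(pitch) Rx(roll)).
In Python, from workcell import bot, vision gives the robot as it stands. The module is installed in compiled form; this text tells all that it offers.
- The arm moves only by the shell command python3 -m crank 'ROWS' [OPENING] [FORCE]. ROWS is text: rows parted by semicolons, each of 6 numbers parted by spaces: the shift along the tool's x, y, z in m, then the turn, a rotation vector about the tool's x, y, z in rad. A call has 1 to 8 rows; each row is the pose to reach, as a shift and turn from the pose commanded when the call began, along the tool's axes at that moment; what a row does not reach only later rows make up. A row lasts 1/10 s, in which the tool goes at most 50 mm and 8.59 degrees, less where a joint would pass 70% of its speed; a pose out of reach is approached as far as the arm can. A call with a gripper value outside its range is refused whole. OPENING is the gripper's target within -1 to 1 (shut at 1, half-way at 0, fully open at -1), set as the call begins (- or left out, the last holds). The fingers move at their own pace and stop on an object; FORCE is the grip in N (left out, the last holds). Time passes only in rows, so rows that repeat a pose let the fingers close. It gives the time, the measured TCP pose, the force and the opening at its end, in the units of the state.
- bot.get_obs(): the state, without advancing time (a new reading comes with each control period).
- vision.camera(name): name is "scene" or "side" or "wrist"; returns the picture (420x560x3 uint8, red, green, blue); there is no depth.
- vision.get_calibration(name): a dict with "fx", "fy", "cx", "cy" (pixels), "distortion" ([k1, k2, p1, p2, k3] as OpenCV has them; the pictures are not rectified), "rvec" (rotation vector, rad) and "tvec" (3), from world to camera coordinates, as OpenCV has them. Camera axes: x right, y down, z forward; pixel columns grow to the right and rows downward; lengths in m; the calibration is good to about 2 mm. A picture is of the moment at which its call begins: read the wrist's pose just before it. get_calibration takes no time and is no camera call; for the wrist camera it gives the pose at the moment of the call.
- bot.job_done(): hands the job in, once; it reports no verdict.
The state is a dict: "time": time; "q": joint angles; "qd": joint speeds; "joint_efforts": joint torques, N m; "ee_pos": TCP position; "tcp_rot": TCP orientation; "wrist_force": force on the tool from outside, world axes, zero at the start; "torque": the same for the moment, N m; "opening": finger opening in m.
Only numpy, scipy, OpenCV 4.12 (cv2) and the standard library are available. Lean on these libraries where they do the work, as an engineer would, in place of code of your own. Each camera call takes 0.05 s, during which the arm holds its last target. There are 200 camera calls.

## Task

Make up the two gift trays: the white one gets the honey jar (yellow lid) in its middle bay, with the persimmon and the blue tea tin in the two end bays, either way round; the brown kraft one gets the jam jar (red lid) and the green apple, one in each bay. Pack both jars first because they are heavy, then the other three, setting everything down gently and upright on the tray floor, near the middle of its bay. Leave the tape roll and the stamp where they are.

Things in the scene. Friction and masses are not known exactly. Their poses are not given: they have to be found in the camera images.
- white_tray: Fixed open white card tray: 245 mm along its own y, 122 mm along x, 20 mm high, walls and floor 3 mm thick. Origin: centre of its underside. Two dividers (top 15 mm above the underside, 2.5 mm thick) make three bays in a row, centres at y = -80.5, 0 and +80.5 mm, x = 0. A bay is 78 mm along y, 116 mm along x. Its y axis lies within 12 degrees of the robot's y axis.
- kraft_tray: Fixed open brown kraft card tray: 164.5 mm along its own y, 122 mm along x, 20 mm high, walls and floor 3 mm thick. Origin: centre of its underside. One divider (top 15 mm above the underside, 2.5 mm thick) makes two bays, centres at y = -40.25 and +40.25 mm, x = 0. A bay is 78 mm along y, 116 mm along x. Its y axis lies within 12 degrees of the robot's y axis.
- honey_jar: Jar of honey with a yellow lid, amber below with a paper band: 57 mm diameter, 75 mm high, the lid (54 mm diameter) being the top 13 mm; about 0.26 kg. Its origin is the centre of its underside, z up.
- jam_jar: Jar of jam with a red lid, dark red below with a paper band: same size and weight as the honey jar (57 mm diameter, 75 mm high, the 54 mm lid being the top 13 mm). Its origin is the centre of its underside, z up.
- persimmon: Orange persimmon with a dark green calyx on top: 60 mm diameter, widest from 20 to 30 mm above its base, 48 mm high to the shoulder (54 with the stalk), flat base of 37 mm; about 0.13 kg. Its origin is the centre of its underside, z up.
- apple: Light green apple with a thin brown stalk: 60 mm diameter, widest from 23 to 33 mm above its base, 54 mm high (67 with the stalk), flat base of 37 mm; about 0.13 kg. Its origin is the centre of its underside, z up.
- tea_tin: Blue rectangular tea tin with a white label on top: 58 mm along its own x, 44 mm along its own y, 46 mm high; about 0.12 kg. It fits a bay at any turn. Its origin is the centre of its underside, z up.
- tape_roll: Bystander: a loose roll of tan packing tape lying flat, 72 mm outside diameter, 52 mm hole, 25 mm high. Its origin is the centre of its underside, z up.
- stamp: Bystander: a loose rubber stamp, standing, pale wooden block 50 x 30 mm with a round black knob, 58 mm high in all. Its origin is the centre of its underside, z up.
Not all that is in view belongs to the job. Several things have the shape of the jam_jar; the one meant has the colours described above.

How it is judged (in metres and radians):
On the way, in this order (a step that is already met when the one before it is completed fails the run):
1. Both jars stand in their bays while the persimmon, apple and tea tin are not yet in a tray (x of honey_jar in the frame of white_tray between -0.02 and 0.02 m and y of honey_jar in the frame of white_tray between -0.015 and 0.015 m and z of honey_jar in the frame of white_tray between -0.003 and 0.008 m and angle between each of honey_jar, jam_jar's own z axis and vertical below 0.15 rad and x of jam_jar in the frame of kraft_tray between -0.02 and 0.02 m and y of jam_jar in the frame of kraft_tray between -0.06 and 0.06 m and z of jam_jar in the frame of kraft_tray between -0.003 and 0.008 m and (y of jam_jar in the frame of kraft_tray above 0.02 m or y of jam_jar in the frame of kraft_tray below -0.02 m) and horizontal distance between each of persimmon, apple, tea_tin and white_tray above 0.11 m and horizontal distance between each of persimmon, apple, tea_tin and kraft_tray above 0.11 m), for 0.2 s.
2. The persimmon, apple and tea tin are in their trays beside the jars (x of honey_jar in the frame of white_tray between -0.02 and 0.02 m and y of honey_jar in the frame of white_tray between -0.015 and 0.015 m and z of honey_jar in the frame of white_tray between -0.003 and 0.008 m and angle between each of honey_jar, jam_jar, persimmon, tea_tin, apple's own z axis and vertical below 0.15 rad and x of jam_jar in the frame of kraft_tray between -0.02 and 0.02 m and y of jam_jar in the frame of kraft_tray between -0.06 and 0.06 m and z of jam_jar in the frame of kraft_tray between -0.003 and 0.008 m and (y of jam_jar in the frame of kraft_tray above 0.02 m or y of jam_jar in the frame of kraft_tray below -0.02 m) and x of persimmon in the frame of white_tray between -0.02 and 0.02 m and y of persimmon in the frame of white_tray between -0.1 and 0.1 m and z of persimmon in the frame of white_tray between -0.003 and 0.008 m and (y of persimmon in the frame of white_tray above 0.06 m or y of persimmon in the frame of white_tray below -0.06 m) and x of tea_tin in the frame of white_tray between -0.02 and 0.02 m and y of tea_tin in the frame of white_tray between -0.1 and 0.1 m and z of tea_tin in the frame of white_tray between -0.003 and 0.008 m and (y of tea_tin in the frame of white_tray above 0.06 m or y of tea_tin in the frame of white_tray below -0.06 m) and x of apple in the frame of kraft_tray between -0.02 and 0.02 m and y of apple in the frame of kraft_tray between -0.06 and 0.06 m and z of apple in the frame of kraft_tray between -0.003 and 0.008 m and (y of apple in the frame of kraft_tray above 0.02 m or y of apple in the frame of kraft_tray below -0.02 m)), for 0.2 s.
At the end, for the whole second after the job is handed in: Honey jar in the white tray's middle bay, persimmon and tea tin in its end bays; jam jar and apple in the kraft tray's two bays; each upright (0.15 rad), base on the tray floor (5 mm), within 20 mm of its bay's middle along the short side (15 to 20 mm along the long), released, at rest (all of step 2 and linear speed of each of honey_jar, jam_jar, persimmon, apple, tea_tin below 0.02 m/s and angular speed of each of honey_jar, jam_jar, persimmon, apple, tea_tin below 0.3 rad/s and contact force between the fingers and honey_jar below 0.05 N and contact force between the fingers and jam_jar below 0.05 N and contact force between the fingers and persimmon below 0.05 N and contact force between the fingers and apple below 0.05 N and contact force between the fingers and tea_tin below 0.05 N); the robot touches nothing.
It fails at once if The tape roll or the stamp has been moved by more than 30 mm (distance of any of tape_roll, stamp from where it was at the start of the episode above 0.03 m).
It fails at once if A jar, fruit or tin has been dropped from a height (it moves faster than 0.7 m/s with its base within 25 mm of the table) ((height (world z) of honey_jar below 0.025 m and linear speed of honey_jar above 0.7 m/s) or (height (world z) of jam_jar below 0.025 m and linear speed of jam_jar above 0.7 m/s) or (height (world z) of persimmon below 0.025 m and linear speed of persimmon above 0.7 m/s) or (height (world z) of apple below 0.025 m and linear speed of apple above 0.7 m/s) or (height (world z) of tea_tin below 0.025 m and linear speed of tea_tin above 0.7 m/s)).
It also fails if it takes over 115 s, if anything falls off the work surface, if the arm or the gripper's body presses on something with over 40 N, if the wrist force passes 120 N, or if a joint passes its speed limit or range.

## Working session

There is one attempt and no reset: what is moved stays moved. The work goes in short steps, Python scripts to look and compute and a shell command to move; the robot and the scene stay as the last step left them, time stands still between calls to the robot, and variables do not carry over. Pictures are saved under pics/ and viewed, about 12 in all and at most 16, crops included, and the job is handed in when it is done.

```bash
mkdir -p pics; python3 - <<'E'
from workcell import bot, vision
import cv2,numpy as np
print(bot.get_obs())
for n in ["scene","side"]:
    im=vision.camera(n); cv2.imwrite(f"pics/{n}0.png",im[:,:,::-1]); c=vision.get_calibration(n); print(n,c)
    R=cv2.Rodrigues(np.array(c['rvec'],float))[0]; print(-R.T@np.array(c['tvec']).ravel())
E
```

```text
{'time': 0.0, 'q': array([-7.17356470e+01,  5.01154863e+00,  1.00330833e+01,  9.51005231e+01,
        2.71204542e-04,  9.00006703e+01]), 'qd': array([-0.07036749, -0.06129946, -0.02360216, -0.10375976, -0.07756762,
       -0.08817391]), 'joint_efforts': array([ 2.23514733e-03, -5.20383668e+01,  4.64808297e+01,  1.61944132e-02,
        1.50058768e-04, -3.41220300e-05]), 'ee_pos': array([ 0.17230032, -0.52207325,  0.24156649]), 'tcp_rot': array([-8.99997297e+01,  7.89884639e-02, -7.17363173e+01]), 'wrist_force': array([ 0.60485456,  0.53137542, -0.31401446]), 'torque': array([ 0.00675859, -0.00421533,  0.04920937]), 'opening': 0.0853669653262312}
scene {'fx': 474.66511504322733, 'fy': 474.66511504322733, 'cx': 288.9649376743572, 'cy': 215.0224794541569, 'distortion': array([-0.09537914,  0.        ,  0.        ,  0.        ,  0.        ]), 'rvec': array([ 1.91373907,  1.82832615, -0.55493361]), 'tvec': array([-0.02541173, -0.38519075,  1.34955464])}
[ 1.07893302 -0.03561522  0.89719033]
side {'fx': 417.4039643806715, 'fy': 417.4039643806715, 'cx': 276.07047274717064, 'cy': 206.78577313742568, 'distortion': array([-0.02346935,  0.        ,  0.        ,  0.        ,  0.        ]), 'rvec': array([ 0.49725804, -2.69136994,  1.23522848]), 'tvec': array([0.44972934, 0.13192503, 1.06510182])}
[0.17578362 0.8354079  0.79075681]
```

View pics/scene0.png

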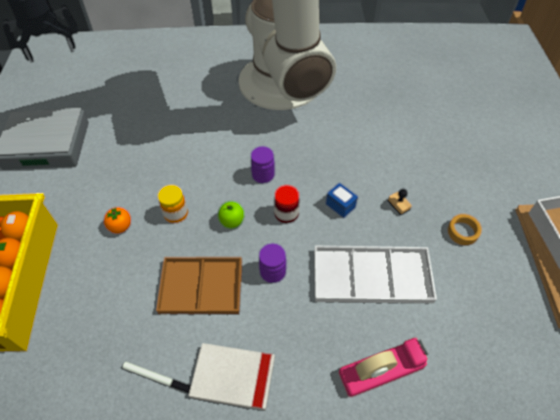

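View pics/side0.png

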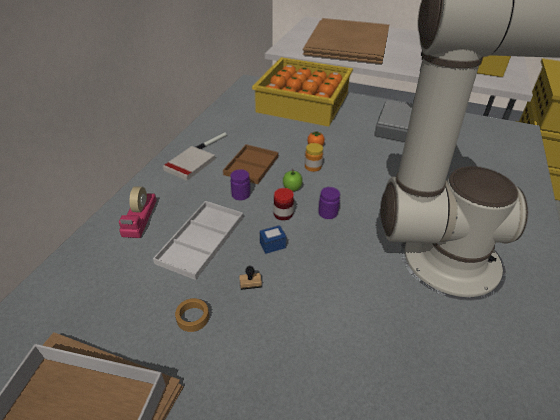

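```bash
cat > h.py <<'E'
import cv2,numpy as np
from workcell import bot,vision
from scipy.optimize import minimize
S=4
def proj(c,P):
    return cv2.projectPoints(np.array(P,float),np.array(c['rvec'],float),np.array(c['tvec'],float),np.array([[c['fx'],0,c['cx']],[0,c['fy'],c['cy']],[0,0,1]]),np.array(c['distortion'],float))[0].reshape(-1,2)
a=np.linspace(0,2*np.pi,40,endpoint=False)
def cyl(prof): return np.vstack([np.c_[r*np.cos(a),r*np.sin(a),0*a+z] for r,z in prof])
def box(x,y,z): return np.array([[i*x/2,j*y/2,k] for i in(-1,1) for j in(-1,1) for k in(0,z)])
M=dict(lid=cyl([(.027,.062),(.027,.075)]),jar=cyl([(.0285,0),(.0285,.062),(.027,.062),(.027,.075)]),
 persimmon=cyl([(.0185,0),(.026,.008),(.03,.02),(.03,.03),(.026,.042),(.018,.048)]),
 apple=cyl([(.0185,0),(.026,.009),(.03,.023),(.03,.033),(.026,.046),(.016,.054)]),
 tin=box(.058,.044,.046),white=box(.122,.245,.02),kraft=box(.122,.1645,.02))
def place(m,p):
    t=p[2] if len(p)>2 else 0; R=np.array([[np.cos(t),-np.sin(t),0],[np.sin(t),np.cos(t),0],[0,0,1]])
    return M[m]@R.T+[p[0],p[1],p[3] if len(p)>3 else 0]
def hull(c,m,p): return cv2.convexHull(proj(c,place(m,p)).astype(np.float32)).reshape(-1,2)
def mask(im,lo,hi,box,fill=True):
    h=cv2.cvtColor(im,cv2.COLOR_RGB2HSV); k=cv2.inRange(h,np.array(lo),np.array(hi))
    if lo[0]>hi[0]: k=cv2.inRange(h,np.array([0]+list(lo[1:])),np.array(hi))|cv2.inRange(h,np.array(lo),np.array([180]+list(hi[1:])))
    x0,x1,y0,y1=box; z=np.zeros_like(k); z[y0:y1,x0:x1]=k[y0:y1,x0:x1]
    n,l,s,_=cv2.connectedComponentsWithStats(z)
    if n<2: return z
    z=(l==1+np.argmax(s[1:,4])).astype(np.uint8)
    if fill:
        cs,_=cv2.findContours(z,cv2.RETR_EXTERNAL,cv2.CHAIN_APPROX_NONE); cv2.drawContours(z,cs,-1,1,-1)
    return z
def fit(m,p0,views):  # views: list of (calib,mask)
    W=[]
    for c,k in views:
        x,y,w,h=cv2.boundingRect(k); o=np.array([x-8,y-8]); w+=16;h+=16
        kk=np.zeros((h,w),np.uint8); sub=k[max(o[1],0):o[1]+h,max(o[0],0):o[0]+w]; kk[:sub.shape[0],:sub.shape[1]]=sub
        W.append((c,o,cv2.resize(kk,None,fx=S,fy=S,interpolation=cv2.INTER_NEAREST)))
    def cost(p):
        t=0
        for c,o,k in W:
            g=((hull(c,m,p)-o+.5)*S*16).astype(np.int32); r=np.zeros_like(k); cv2.fillConvexPoly(r,g,1,shift=4)
            t+=1-(r&k).sum()/max((r|k).sum(),1)
        return t/len(W)
    p0=np.array(p0,float); st=np.array([.015,.015,.12])[:len(p0)]
    best=None
    for s in (1,.4):
        sim=np.vstack([p0]+[p0+s*st[i]*np.eye(len(p0))[i] for i in range(len(p0))])
        r=minimize(cost,p0,method='Nelder-Mead',options=dict(initial_simplex=sim,xatol=1e-5,fatol=1e-5)); p0=r.x
    return r.x,r.fun
def ray(c,uv,z):
    K=np.array([[c['fx'],0,c['cx']],[0,c['fy'],c['cy']],[0,0,1]])
    d=np.append(cv2.undistortPoints(np.array([[uv]],float),K,np.array(c['distortion'],float)).ravel(),1)
    R=cv2.Rodrigues(np.array(c['rvec'],float))[0]; C=-R.T@np.array(c['tvec'],float).ravel(); d=R.T@d
    return (C+d*(z-C[2])/d[2])[:2]
E
cat > m0.py <<'E'
from h import *
ims={n:cv2.imread(f"pics/{n}0.png")[:,:,::-1].copy() for n in("scene","side")}
C={n:vision.get_calibration(n) for n in ims}
J=dict(honey=('lid',(18,150,120),(32,255,255),(150,195,180,228),(300,330,138,175),(172,195)),
 jam=('lid',(170,150,60),(8,255,255),(268,305,180,228),(268,300,183,225),(287,195)),
 purple1=('jar',(125,80,30),(160,255,255),(240,285,140,190),(310,350,180,225),(262,155)),
 purple2=('jar',(125,80,30),(160,255,255),(250,295,235,290),(225,256,165,205),(272,255)),
 persimmon=('persimmon',(3,120,60),(75,255,255),(98,137,200,240),None,(117,221)),
 apple=('apple',(35,120,60),(55,255,255),(213,250,195,235),(278,308,165,195),(231,215)),
 tin=('tin',(95,90,30),(125,255,255),(322,362,178,222),(255,292,222,256),(342,200)),
 kraft=('kraft',(3,90,30),(18,255,255),(150,250,248,322),None,(200,287)),
 white=('white',(0,0,125),(180,40,255),(305,445,238,308),(145,255,195,280),(374,274)))
vis={n:ims[n].copy() for n in ims}
for k,(m,lo,hi,b1,b2,uv) in J.items():
    v=[(C[n],mask(ims[n],lo,hi,b)) for n,b in(("scene",b1),("side",b2)) if b]
    p=ray(C["scene"],uv,.03 if m not in('lid',) else .07)
    if m in('tin','white','kraft'):
        f=min((fit(m,list(p)+[t],v) for t in ((0.,.5,1.,-.5) if m=='tin' else (0.,))),key=lambda r:r[1])
    else: f=fit(m,p,v)
    fs=[fit(m,f[0],[w]) for w in v]
    print(k,np.round(f[0],4),round(f[1],3),[(np.round(q[0],4).tolist(),round(q[1],3)) for q in fs])
    for n in vis: cv2.polylines(vis[n],[np.int32(hull(C[n],m,f[0])*16)],True,(255,255,255) if m!='white' else (255,0,255),1,shift=4)
for n,uv in(("tape",(465,229)),("stamp",(400,205))): print(n,ray(C["scene"],uv,.02))
a=cv2.resize(vis["scene"][135:325,90:450],None,fx=2.2,fy=2.2,interpolation=cv2.INTER_CUBIC); cv2.imwrite("pics/ov0.png",a[:,:,::-1])
E
python3 m0.py
```

```text
honey [ 0.453  -0.2562] 0.176 [([0.4536, -0.256], np.float64(0.123)), ([0.4503, -0.2585], np.float64(0.197))]
jam [ 0.4637 -0.0024] 0.151 [([0.4657, -0.0029], np.float64(0.083)), ([0.4598, 0.0016], np.float64(0.12))]
purple1 [ 0.3441 -0.0555] 0.101 [([0.3425, -0.0552], np.float64(0.109)), ([0.3445, -0.0564], np.float64(0.091))]
purple2 [ 0.6099 -0.0401] 0.095 [([0.6088, -0.0396], np.float64(0.097)), ([0.6107, -0.0415], np.float64(0.089))]
persimmon [ 0.4801 -0.3828] 0.09 [([0.4801, -0.3827], np.float64(0.089))]
apple [ 0.4776 -0.1288] 0.13 [([0.4775, -0.1286], np.float64(0.113)), ([0.4777, -0.1289], np.float64(0.145))]
tin [0.4455 0.1223 0.6643] 0.1 [([0.4447, 0.1224, 0.8226], np.float64(0.104)), ([0.4455, 0.1223, 0.6203], np.float64(0.086))]
kraft [ 0.6381 -0.1897 -0.0394] 0.038 [([0.638, -0.1897, -0.0394], np.float64(0.038))]
white [ 0.6388  0.1696 -0.0602] 0.197 [([0.6397, 0.1582, -0.0512], np.float64(0.31)), ([0.6371, 0.1699, -0.0629], np.float64(0.078))]
tape [0.53496947 0.39284656]
stamp [0.46360618 0.25725439]
```

View pics/ov0.png

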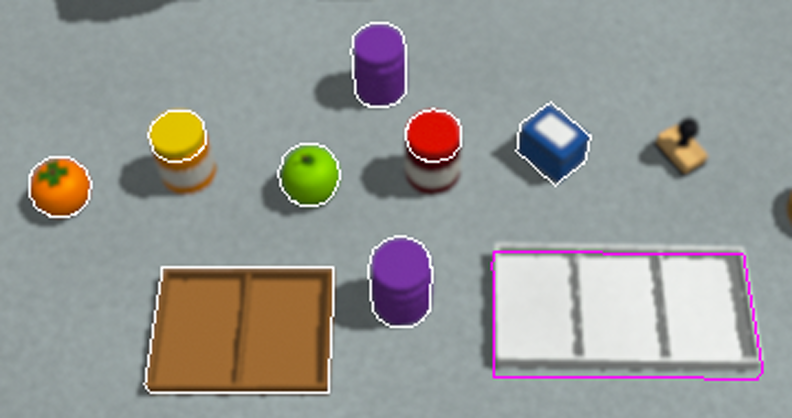

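Candidates:
- Honey jar: the yellow lid (172,200) is the only one.
- Jam jar: red lid (287,205), against purple look-alikes at (262,165) and (272,263).
- Persimmon: (117,221), against the fruit in the crate at the left.
- Apple: (231,215).
- Tea tin: (342,200).

The overlay crop confirms these choices. The white tray fit sits a few pixels low, so I'll refit it. I'm moving above the honey jar first.

```bash
python3 -m crank '-0.02 0 0.044 0 -0.149 0;-0.041 0 0.088 0 -0.298 0;-0.062 0 0.132 0 -0.447 0;-0.082 0 0.176 0 -0.596 0;-0.103 0 0.22 0 -0.745 0;-0.124 0 0.264 0 -0.894 0;-0.145 0 0.308 0 -1.043 0;-0.1645 0 0.3503 0 -1.192 0' -1 40; python3 -m crank '0 0 0 0 -0.06 0;0 0 0 0 -0.06 0;0 0 0 0 -0.06 0;0 0 0 0 -0.06 0'
python3 - <<'E'
from h import *
print(bot.get_obs()['q'])
c=vision.get_calibration("wrist"); im=vision.camera("wrist"); cv2.imwrite("pics/w0.png",im[:,:,::-1])
R=cv2.Rodrigues(np.array(c['rvec'],float))[0]; print(-R.T@np.array(c['tvec'],float).ravel(),R[2])
c=vision.get_calibration("scene"); s=cv2.imread("pics/scene0.png")[:,:,::-1].copy()
for uv,z in(((314.5,245.9),.02),((428.6,247.3),.02),((436.8,305.5),0),((314,306),0)): print(ray(c,uv,z))
h=cv2.cvtColor(s,cv2.COLOR_RGB2HSV); print(h[240:312:3,374].tolist())
E
```

```text
time: 0.9
ee_pos: [0.4546, -0.2545, 0.2421]
tcp_rot: [-90.0, 0.0, -3.1]
wrist_force: [0.3, 0.2, -0.5]
opening: 0.0854
time: 1.3
ee_pos: [0.4529, -0.2569, 0.2423]
tcp_rot: [-90.0, 0.0, -0.2]
wrist_force: [-0.3, -0.1, 0.1]
opening: 0.0856
[-2.95665203e+01  9.50700081e-01  5.87607882e+00  9.49361677e+01
 -5.49001205e-03  6.06066199e+01]
[ 0.45333737 -0.17589452  0.37405163] [-0.00105007 -0.31169979 -0.95018005]
[0.56312743 0.05272288]
[0.57789078 0.29972497]
[0.70482915 0.29546199]
[0.69282498 0.04268589]
[[88, 18, 166], [90, 18, 160], [81, 9, 194], [60, 4, 127], [60, 4, 205], [50, 3, 235], [60, 2, 235], [60, 2, 235], [60, 2, 235], [60, 2, 235], [60, 2, 235], [60, 3, 235], [60, 2, 233], [45, 2, 231], [60, 2, 232], [60, 3, 233], [50, 3, 232], [60, 1, 231], [70, 3, 232], [50, 3, 232], [60, 4, 118], [87, 16, 155], [87, 17, 161], [90, 17, 163]]
```

View pics/w0.png

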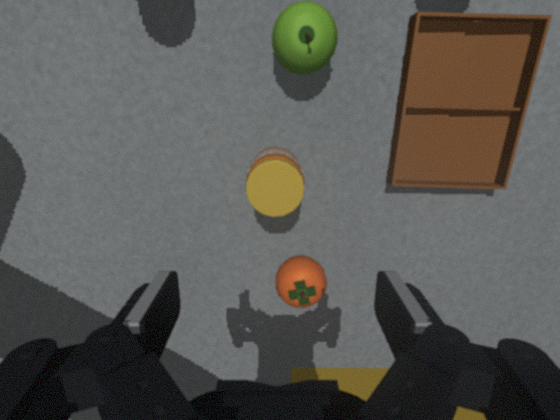

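The wrist view shows the honey lid at (275,187), the apple at (305,37), the persimmon at (300,280) and the kraft tray at upper right. I'll refine the positions from it.

```bash
python3 - <<'E'
from h import *
c=vision.get_calibration("wrist"); im=cv2.imread("pics/w0.png")[:,:,::-1].copy()
for n,m,p,lo,hi,b in (('honey','lid',(.453,-.256),(20,120,60),(32,255,255),(235,315,150,230)),('honeyjar','jar',(.453,-.256),(5,100,50),(32,255,255),(235,315,135,230)),
 ('apple','apple',(.478,-.129),(35,100,40),(60,255,255),(260,350,0,85)),('pers','persimmon',(.48,-.383),(3,100,40),(75,255,255),(265,335,245,315)),
 ('kraft','kraft',(.638,-.19,-.04),(3,70,30),(20,255,255),(380,559,0,200))):
    f=fit(m,p,[(c,mask(im,lo,hi,b))]); print(n,np.round(f[0],4),round(f[1],3))
V=[]
for n,b in(("scene",(305,445,238,312)),("side",(145,255,195,280))):
    s=cv2.imread(f"pics/{n}0.png")[:,:,::-1].copy()
    V.append((vision.get_calibration(n),mask(s,(0,0,60),(180,12,255),b)))
for v in (V,V[:1],V[1:]): f=fit('white',(.637,.167,-.05),v); print(np.round(f[0],4),f[1])
E
```

```text
honey [ 0.4508 -0.2568] 0.06
honeyjar [ 0.4509 -0.2573] 0.122
apple [ 0.4778 -0.12  ] 0.079
pers [ 0.4799 -0.3821] 0.081
kraft [ 0.6398 -0.1882 -0.0389] 0.017
[ 0.6291  0.1713 -0.0639] 0.30600706846999653
[ 0.629   0.1708 -0.0626] 0.023570823043750688
[ 0.6012  0.2393 -1.1903] 0.5359411004327544
```

```bash
python3 -m crank '-0.001 0.045 0 0 0 0;-0.0015 0.09 0 0 0 0;-0.002 0.13 0 0 0 0;-0.002 0.16 0 0 0 0;-0.002 0.185 0 0 0 0;-0.002 0.2 0 0 0 0;-0.002 0.208 0 0 0 0;-0.002 0.208 0 0 0 0'
python3 -m crank '0 0 0 0 0 0;0 0 0 0 0 0;0 0 0 0 0 0;0 0 0 0 0 0;0 0 0 0 0 0;0 0 0 0 0 0' 1 40
python3 -m crank '0 0 0 0 0 0;0 0 0 0 0 0;0 -0.01 0 0 0 0;0 -0.025 0 0 0 0'
```

```text
time: 2.15
ee_pos: [0.4512, -0.2565, 0.034]
tcp_rot: [-90.0, 0.0, -0.1]
wrist_force: [0.5, 0.4, -0.6]
opening: 0.0853
time: 2.75
ee_pos: [0.4522, -0.2568, 0.0358]
tcp_rot: [-90.1, -0.1, -0.0]
wrist_force: [-1.8, -1.5, 6.4]
opening: 0.0557
time: 3.15
ee_pos: [0.451, -0.256, 0.0596]
tcp_rot: [-90.0, 0.1, 0.0]
wrist_force: [0.5, -0.2, -2.5]
opening: 0.0554
```

```bash
python3 -m crank '0 -0.03 0 0 0 0;0 -0.07 0 0 0 0;0 -0.11 0 0 0 0;0 -0.145 0 0 0 0;0.009 -0.16 0.02 0 0 0;0.026 -0.16 0.056 0 0 0;0.045 -0.16 0.096 0 0 0;0.063 -0.16 0.136 0 0 0'; python3 -m crank '0.0185 0 0.04 0 0 0;0.037 0 0.08 0 0 0;0.056 0 0.12 0 0 0;0.074 0 0.16 0 0 0;0.092 0 0.2 0 0 0;0.106 0 0.23 0 0 0;0.116 0 0.25 0 0 0;0.116 0 0.25 0 0 0';python3 -m crank '0 0 0 0 0 0;0 0 0 0 0 0'
python3 - <<'E'
from h import *
c=vision.get_calibration("wrist"); im=vision.camera("wrist"); cv2.imwrite("pics/w1.png",im[:,:,::-1])
np.save('w1.npy',c,allow_pickle=True)
k=mask(im,(0,0,70),(180,12,255),(60,500,0,330)); print(k.sum(),cv2.boundingRect(k))
f=fit('white',(.63,.171,-.06),[(c,k)]); print(np.round(f[0],4),f[1])
v=im.copy(); cv2.polylines(v,[np.int32(hull(c,'white',f[0]))],True,(255,0,255)); cv2.imwrite("pics/w1o.png",v[:,:,::-1])
E
```

```text
time: 3.95
ee_pos: [0.5149, -0.119, 0.2209]
tcp_rot: [-90.0, -0.1, -0.1]
wrist_force: [0.1, -1.2, -2.3]
opening: 0.0555
time: 4.75
ee_pos: [0.631, 0.1324, 0.2194]
tcp_rot: [-90.0, 0.0, 0.2]
wrist_force: [-0.7, -0.9, -2.3]
opening: 0.0554
time: 4.95
ee_pos: [0.6302, 0.1289, 0.22]
tcp_rot: [-90.0, -0.0, -0.0]
wrist_force: [0.1, 0.3, -1.4]
opening: 0.0554
102842 (60, 0, 440, 330)
[ 0.6472  0.2312 -1.5745] 0.6111625731562499
```

View pics/w1o.png

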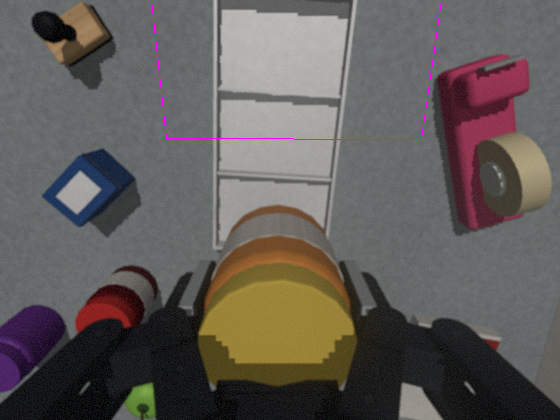

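The wrist view looks along the white tray. The dividers run from (219,175) to (333,178) and from (219,93) to (343,97). The jar is held upright. I'll work out the tray pose from those lines.

```bash
python3 - <<'E'
from h import *
from scipy.optimize import least_squares
c=np.load('w1.npy',allow_pickle=True).item()
d1=np.array([ray(c,(219,175),.015),ray(c,(333,178),.015)]);d2=np.array([ray(c,(219,93),.015),ray(c,(343,97),.015)])
print(d1,d2); print((d1+d2).mean(0)/2*1, np.linalg.norm(d2.mean(0)-d1.mean(0)), d2.mean(0)-d1.mean(0))
t=np.arctan2(*(d2.mean(0)-d1.mean(0))*[-1,1]);print('yaw',t)
im=cv2.imread("pics/w1.png"); v=im.copy()
for p,col in(((.629,.171,-.063),(0,0,255)),((.637,.170,-.063),(0,255,0))):
    t=p[2];R=np.array([[np.cos(t),-np.sin(t)],[np.sin(t),np.cos(t)]])
    for y,z,w in((-.0403,.015,.058),(.0403,.015,.058),(-.1225,.02,.061)):
        a=[np.r_[R@[s*w,y]+p[:2],z] for s in(-1,1)]; q=proj(c,a); print(p[0],q.round(0).tolist())
E
```

```text
[[0.57172863 0.13362902]
 [0.6875677  0.13046676]] [[0.57606849 0.2122572 ]
 [0.69286833 0.20863573]]
[0.63205829 0.17124718] 0.07854662354861415 [0.00482024 0.07839858]
yaw -0.06140649315327903
0.629 [[216.0, 174.0], [330.0, 181.0]]
0.629 [[216.0, 90.0], [339.0, 98.0]]
0.629 [[212.0, 250.0], [325.0, 256.0]]
0.637 [[224.0, 175.0], [337.0, 182.0]]
0.637 [[225.0, 91.0], [348.0, 99.0]]
0.637 [[219.0, 251.0], [332.0, 257.0]]
```

```bash
python3 -m crank '0.002 0.02 0.022 0 0 0;0.002 0.05 0.042 0 0 0;0.002 0.085 0.042 0 0 0;0.002 0.12 0.042 0 0 0;0.002 0.145 0.042 0 0 0;0.002 0.16 0.042 0 0 0;0.002 0.17 0.042 0 0 0;0.002 0.176 0.042 0 0 0'; python3 -m crank '0 0.002 0 0 0 0;0 0.005 0 0 0 0;0 0.007 0 0 0 0;0 0.007 0 0 0 0';
```

```text
time: 5.8
ee_pos: [0.6327, 0.1713, 0.0435]
tcp_rot: [-90.0, -0.0, -0.0]
wrist_force: [0.5, -0.6, -1.7]
opening: 0.0558
time: 6.2
ee_pos: [0.6332, 0.1719, 0.0389]
tcp_rot: [-90.0, -0.1, -0.0]
wrist_force: [-3.7, -1.0, 8.2]
opening: 0.0556
```

```bash
python3 -m crank '0 -0.002 0 0 0 0;0 -0.002 0 0 0 0;0 -0.002 0 0 0 0;0 -0.002 0 0 0 0;0 -0.002 0 0 0 0' -0.9; python3 -m crank '0 -0.02 0 0 0 0;0 -0.06 0 0 0 0;0 -0.10 0 0 0 0;0 -0.14 0 0 0 0;0 -0.18 0 0 0 0;-0.015 -0.2 -0.015 0 0 0;-0.04 -0.2 -0.04 0 0 0;-0.07 -0.2 -0.07 0 0 0' ; python3 -m crank '-0.03 0 -0.03 0 0 0;-0.06 0 -0.06 0 0 0;-0.08 0 -0.09 0 0 0;-0.1 0 -0.105 0 0 0;-0.1 0 -0.105 0 0 0;-0.1 0 -0.105 0 0 0'
python3 - <<'E'
from h import *
print(bot.get_obs()['ee_pos'])
c=vision.get_calibration("wrist"); im=vision.camera("wrist"); cv2.imwrite("pics/w2.png",im[:,:,::-1]);np.save('w2.npy',c,allow_pickle=True)
h=cv2.cvtColor(im,cv2.COLOR_RGB2HSV)
for n,m,p,lo,hi in (('jam','lid',(.463,-.001),(172,150,50),(6,255,255)),('tin','tin',(.445,.122,.66),(95,90,30),(125,255,255)),('honey','lid',(.632,.171),(20,120,60),(32,255,255)),('apple','apple',(.478,-.125),(35,100,40),(60,255,255))):
    q=proj(c,[[p[0],p[1],.04]])[0]; b=[int(max(q[0]-60,0)),int(q[0]+60),int(max(q[1]-60,0)),int(q[1]+60)]
    k=mask(im,lo,hi,b); print(n,q.round(),cv2.boundingRect(k),k.sum(),end=' ')
    if k.sum()>50: f=fit(m,p,[(c,k)]); print(np.round(f[0],4),round(f[1],3))
E
```

```text
time: 6.7
ee_pos: [0.6325, 0.1717, 0.0381]
tcp_rot: [-90.0, 0.0, 0.0]
wrist_force: [-0.0, -0.0, 0.9]
opening: 0.0811
time: 7.5
ee_pos: [0.5623, 0.1016, 0.2384]
tcp_rot: [-90.0, -0.1, 0.1]
wrist_force: [-0.0, -0.7, -0.5]
opening: 0.0815
time: 8.1
ee_pos: [0.4626, -0.0035, 0.2386]
tcp_rot: [-90.0, -0.1, -0.1]
wrist_force: [0.1, -0.5, 0.8]
opening: 0.0812
[ 0.4625827  -0.00345089  0.23863301]
jam [277. 179.] (248, 155, 57, 62) 2698 [ 0.462  -0.0014] 0.059
tin [256.  42.] (218, 0, 79, 83) 3748 [0.4459 0.1304 0.785 ] 0.088
honey [481. -25.] (486, 0, 22, 3) 45 apple [290. 287.] (266, 257, 50, 54) 2122 [ 0.4783 -0.1276] 0.102
```

View pics/w2.png

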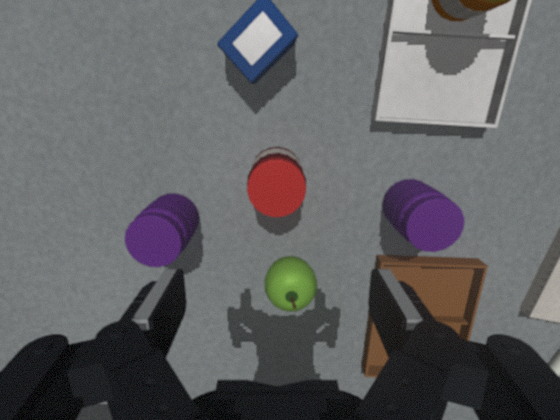

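The red lid at (277,187) is the jam jar, and purple jars stand either side of it. I'll grasp it and carry it to the kraft +y bay.

```bash
python3 -m crank '0 0.045 0.001 0 0 0;0 0.09 0.002 0 0 0;0 0.13 0.002 0 0 0;0 0.16 0.002 0 0 0;0 0.185 0.002 0 0 0;0 0.198 0.002 0 0 0;0 0.2045 0.002 0 0 0;0 0.2045 0.002 0 0 0'
python3 -m crank '0 0 0 0 0 0;0 0 0 0 0 0;0 0 0 0 0 0;0 0 0 0 0 0;0 0 0 0 0 0;0 0 0 0 0 0;0 0 0 0 0 0' 1 40
python3 -m crank '0 -0.01 0 0 0 0;0 -0.03 0 0 0 0;0 -0.06 0 0 0 0;0 -0.1 0 0 0 0;0 -0.13 0 0 0 0;0 -0.14 0 0 0 0;0.02 -0.14 -0.016 0 0 0;0.05 -0.14 -0.041 0 0 0'; python3 -m crank '0.033 0 -0.027 0 0 0;0.066 0 -0.055 0 0 0;0.098 0 -0.08 0 0 0;0.12 0 -0.1 0 0 0;0.128 0 -0.1065 0 0 0;0.128 0 -0.1065 0 0 0;0.128 0 -0.1065 0 0 0'
```

```text
time: 8.95
ee_pos: [0.4626, -0.001, 0.0336]
tcp_rot: [-90.0, 0.0, 0.0]
wrist_force: [-0.4, 0.1, 0.7]
opening: 0.0813
time: 9.65
ee_pos: [0.4633, -0.0012, 0.0353]
tcp_rot: [-90.0, -0.1, -0.0]
wrist_force: [-1.7, 1.0, 6.6]
opening: 0.0554
time: 10.45
ee_pos: [0.5126, -0.0419, 0.1742]
tcp_rot: [-90.0, -0.1, 0.1]
wrist_force: [0.6, 0.4, -2.5]
opening: 0.055
time: 11.15
ee_pos: [0.6398, -0.1482, 0.1732]
tcp_rot: [-90.0, 0.1, 0.0]
wrist_force: [-0.6, 0.5, -2.0]
opening: 0.0555
```

```bash
python3 -m crank '0 0.03 0 0 0 0;0 0.065 0 0 0 0;0 0.095 0 0 0 0;0 0.115 0 0 0 0;0 0.125 0 0 0 0;0 0.13 0 0 0 0;0 0.133 0 0 0 0;0 0.1365 0 0 0 0'; python3 -m crank '0 0 0 0 0 0;0 0 0 0 0 0';  python3 -m crank '0 -0.002 0 0 0 0;0 -0.002 0 0 0 0;0 -0.002 0 0 0 0;0 -0.002 0 0 0 0;0 -0.002 0 0 0 0' -0.9; python3 -m crank '0 -0.02 0 0 0 0;0 -0.06 0 0 0 0;0 -0.10 0 0 0 0;0 -0.14 0 0 0 0;0 -0.18 0 0 0 0;0 -0.203 0 0 0 0;0 -0.203 0 0 0 0'
cat > chk.py <<'E'
import sys
from h import *
t=sys.argv[1]
for n in("scene","side"):
    im=vision.camera(n); cv2.imwrite(f"pics/{n}{t}.png",im[:,:,::-1])
a=cv2.imread(f"pics/scene{t}.png")[130:330,80:480]; b=cv2.imread(f"pics/side{t}.png")[110:310,120:380]
cv2.imwrite(f"pics/c{t}.png",np.vstack([cv2.resize(a,(600,300)),cv2.resize(b,(390,300)) if 0 else cv2.copyMakeBorder(cv2.resize(b,(390,300)),0,0,0,210,0)]))
E
python3 chk.py 3
```

```text
time: 11.95
ee_pos: [0.6411, -0.1488, 0.0386]
tcp_rot: [-90.0, -0.1, 0.0]
wrist_force: [0.5, -0.0, -3.3]
opening: 0.0555
time: 12.15
ee_pos: [0.6411, -0.1489, 0.0384]
tcp_rot: [-90.0, -0.1, -0.0]
wrist_force: [1.3, 0.6, 2.1]
opening: 0.0558
time: 12.65
ee_pos: [0.6404, -0.1488, 0.0392]
tcp_rot: [-90.0, 0.0, -0.0]
wrist_force: [0.3, -0.3, 0.1]
opening: 0.0811
time: 13.35
ee_pos: [0.6414, -0.149, 0.2466]
tcp_rot: [-90.1, -0.3, -0.0]
wrist_force: [-0.2, 0.3, 0.3]
opening: 0.0811
```

View pics/c3.png

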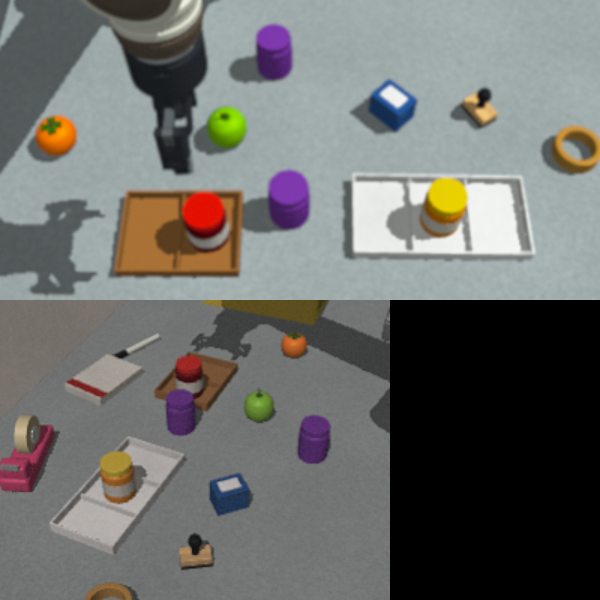

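Both jars stand upright in their bays: the red lid at (204,215) is in the kraft right bay and the yellow one at (445,205) is in the white middle bay. Next is the apple.

```bash
python3 -m crank '-0.03 0 0.004 0 0 0;-0.07 0 0.01 0 0 0;-0.11 0 0.015 0 0 0;-0.145 0 0.02 0 0 0;-0.1615 0 0.021 0 0 0;-0.163 0 0.021 0 0 0;-0.163 0 0.021 0 0 0;-0.163 0 0.021 0 0 0'
python3 - <<'E'
from h import *
print(bot.get_obs()['ee_pos'])
c=vision.get_calibration("wrist"); im=vision.camera("wrist"); cv2.imwrite("pics/w4.png",im[:,:,::-1]);
for n,m,p,lo,hi in (('pers','persimmon',(.48,-.383),(3,120,60),(75,255,255)),('apple','apple',(.478,-.128),(35,100,40),(60,255,255)),('jam','lid',(.64,-.149,0,.003),(172,150,50),(6,255,255)),('kraft','kraft',(.6385,-.189,-.039),(3,70,30),(20,255,255))):
    q=proj(c,[[p[0],p[1],.04]])[0]; r=100 if n=='kraft' else 60; b=[int(max(q[0]-r,0)),int(q[0]+r),int(max(q[1]-r,0)),int(q[1]+r)]
    k=mask(im,lo,hi,b); print(n,q.round(),cv2.boundingRect(k),k.sum(),end=' ')
    if k.sum()>50: f=fit(m,p[:3] if n=='kraft' else p[:2],[(c,k)]); print(np.round(f[0],4),round(f[1],3))
E
```

```text
time: 14.25
ee_pos: [0.4781, -0.1278, 0.2414]
tcp_rot: [-90.0, 0.1, 0.0]
wrist_force: [0.4, -0.0, -0.0]
opening: 0.0816
[ 0.47807565 -0.12783001  0.24137085]
pers [278. 381.] (256, 346, 46, 39) 1352 [ 0.48   -0.3834] 0.276
apple [277. 181.] (249, 149, 56, 56) 2463 [ 0.4781 -0.1275] 0.085
jam [435. 201.] (414, 178, 70, 63) 3272 [ 0.6411 -0.1495] 0.101
kraft [428. 237.] (357, 151, 138, 144) 11284 [ 0.64   -0.1883 -0.0389] 0.311
```

```bash
python3 -m crank '0 0.045 0 0 0 0;0 0.09 0 0 0 0;0 0.13 0 0 0 0;0 0.165 0 0 0 0;0 0.195 0 0 0 0;0 0.213 0 0 0 0;0 0.222 0 0 0 0;0 0.222 0 0 0 0'
python3 -m crank '0 0 0 0 0 0;0 0 0 0 0 0;0 0 0 0 0 0;0 0 0 0 0 0;0 0 0 0 0 0;0 0 0 0 0 0;0 0 0 0 0 0' 1 30
python3 -m crank '0 -0.01 0 0 0 0;0 -0.03 0 0 0 0;0 -0.06 0 0 0 0;0 -0.1 0 0 0 0;0 -0.13 0 0 0 0;0 -0.14 0 0 0 0;0 -0.14 0 0 0 0'; python3 - <<'E'
from h import *
for n in("wrist","side"): cv2.imwrite(f"pics/{n}5.png",vision.camera(n)[:,:,::-1])
a=cv2.imread("pics/wrist5.png")[180:,130:430]; b=cv2.resize(cv2.imread("pics/side5.png")[100:260,200:400],(300,240)); cv2.imwrite("pics/c5.png",np.hstack([a,b]))
E
```

```text
time: 15.1
ee_pos: [0.4771, -0.1276, 0.019]
tcp_rot: [-90.0, 0.1, 0.0]
wrist_force: [-0.2, -0.3, 0.4]
opening: 0.081
time: 15.8
ee_pos: [0.4783, -0.128, 0.0217]
tcp_rot: [-90.0, -0.1, -0.0]
wrist_force: [-0.5, 0.9, 5.3]
opening: 0.0587
time: 16.5
ee_pos: [0.4782, -0.128, 0.1618]
tcp_rot: [-90.0, -0.2, 0.0]
wrist_force: [-0.0, 0.1, -2.5]
opening: 0.0583
```

View pics/c5.png

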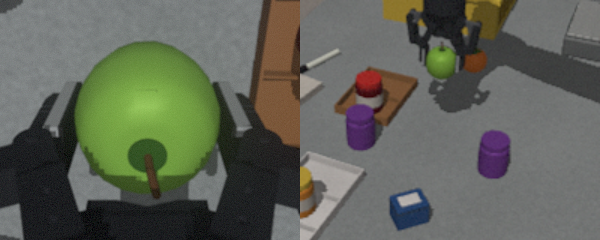

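```bash
python3 -m crank '0.02 0 -0.012 0 0.02 0;0.055 0 -0.035 0 0.039 0;0.095 0 -0.06 0 0.039 0;0.13 0 -0.082 0 0.039 0;0.152 0 -0.096 0 0.039 0;0.16 0 -0.101 0 0.039 0;0.16 0 -0.101 0 0.039 0;0.16 0 -0.101 0 0.039 0'; python3 -m crank '0 0.03 0 0 0 0;0 0.065 0 0 0 0;0 0.095 0 0 0 0;0 0.115 0 0 0 0;0 0.125 0 0 0 0;0 0.131 0 0 0 0;0 0.134 0 0 0 0;0 0.136 0 0 0 0';python3 -m crank '0 0.001 0 0 0 0;0 0.001 0 0 0 0'
```

```text
time: 17.4
ee_pos: [0.6367, -0.2284, 0.1585]
tcp_rot: [-89.9, 0.2, -2.2]
wrist_force: [-0.5, 0.1, -2.3]
opening: 0.0588
time: 18.2
ee_pos: [0.6379, -0.2289, 0.0253]
tcp_rot: [-90.0, -0.1, -2.2]
wrist_force: [-0.2, -0.3, -1.2]
opening: 0.0586
time: 18.4
ee_pos: [0.6379, -0.2289, 0.0248]
tcp_rot: [-90.0, -0.1, -2.2]
wrist_force: [-2.9, 0.8, 3.9]
opening: 0.0583
```

Touched down with light contact. I'll release with a partial opening and rise.

```bash
python3 -m crank '0 -0.002 0 0 0 0;0 -0.002 0 0 0 0;0 -0.002 0 0 0 0;0 -0.002 0 0 0 0;0 -0.002 0 0 0 0' -0.65; python3 -m crank '0 -0.01 0 0 0 0;0 -0.03 0 0 0 0;0 -0.07 0 0 0 0;0 -0.11 0 0 0 0;0 -0.155 0 0 0 0;0 -0.2 0 0 0 0;0 -0.217 0 0 0 0;0 -0.217 0 0 0 0'
python3 -m crank '-0.03 0 -0.028 0 -0.02 0;-0.06 0 -0.056 0 -0.039 0;-0.09 0 -0.085 0 -0.039 0;-0.12 0 -0.115 0 -0.039 0;-0.143 0 -0.139 0 -0.039 0;-0.153 0 -0.149 0 -0.039 0;-0.153 0 -0.149 0 -0.039 0;-0.153 0 -0.149 0 -0.039 0' -1
python3 chk.py 6; python3 - <<'E'
from h import *
print(bot.get_obs()['ee_pos'])
c=vision.get_calibration("wrist"); im=vision.camera("wrist"); cv2.imwrite("pics/w6.png",im[:,:,::-1]);
for n,m,p,lo,hi in (('pers','persimmon',(.48,-.383),(3,120,60),(75,255,255)),('apple','apple',(.637,-.229,0,.003),(35,100,40),(60,255,255))):
    q=proj(c,[[p[0],p[1],.04]])[0]; r=60; b=[int(max(q[0]-r,0)),int(q[0]+r),int(max(q[1]-r,0)),int(q[1]+r)]
    k=mask(im,lo,hi,b); print(n,q.round(),cv2.boundingRect(k),k.sum(),end=' ')
    if k.sum()>50: f=fit(m,p[:2],[(c,k)]); print(np.round(f[0],4),round(f[1],3))
E
```

```text
time: 18.9
ee_pos: [0.6374, -0.2288, 0.0251]
tcp_rot: [-90.0, 0.0, -2.2]
wrist_force: [-0.3, -0.1, 0.1]
opening: 0.0702
time: 19.7
ee_pos: [0.6383, -0.2291, 0.247]
tcp_rot: [-90.1, -0.4, -2.2]
wrist_force: [0.9, -0.3, -0.5]
opening: 0.0702
time: 20.5
ee_pos: [0.4791, -0.3713, 0.2418]
tcp_rot: [-90.0, 0.0, -0.0]
wrist_force: [0.5, -0.7, -0.0]
opening: 0.0852
[ 0.47961728 -0.37081946  0.24188276]
pers [277. 192.] (250, 160, 55, 55) 2401 [ 0.4795 -0.3822] 0.069
apple [458.  21.] (417, 0, 79, 59) 3751 [ 0.6378 -0.2199] 0.03
```

View pics/c6.png

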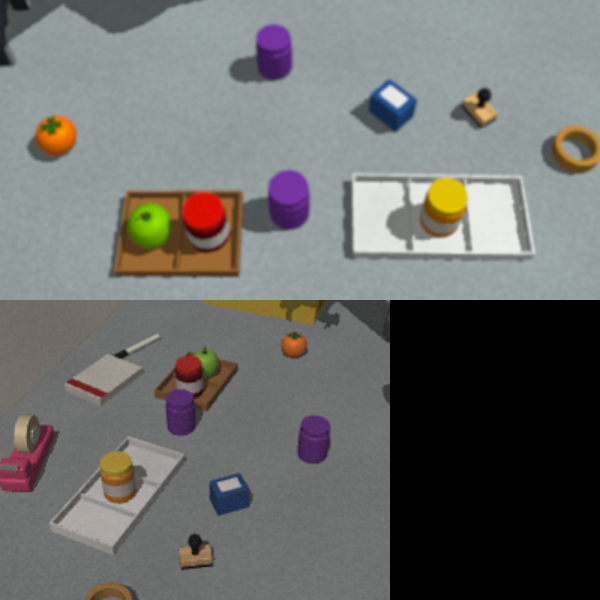

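The apple stands in the kraft left bay at (150,225). The persimmon is next; the measured position is (.4797,-.3825).

```bash
python3 -m crank '0 0.04 -0.006 0 0 0;0 0.085 -0.0115 0 0 0;0 0.13 -0.0115 0 0 0;0 0.165 -0.0115 0 0 0;0 0.195 -0.0115 0 0 0;0 0.215 -0.0115 0 0 0;0 0.2255 -0.0115 0 0 0;0 0.2255 -0.0115 0 0 0'
python3 -m crank '0 0 0 0 0 0;0 0 0 0 0 0;0 0 0 0 0 0;0 0 0 0 0 0;0 0 0 0 0 0;0 0 0 0 0 0;0 0 0 0 0 0' 1 30
python3 -m crank '0 -0.01 0 0 0 0;0 -0.03 0 0 0 0;0 -0.06 0 0 0 0;0 -0.1 0 0 0 0;0 -0.13 0 0 0 0;0 -0.14 0 0 0 0;0 -0.14 0 0 0 0'; python3 - <<'E'
from h import *
for n in("wrist",): cv2.imwrite(f"pics/{n}7.png",vision.camera(n)[:,:,::-1])
cv2.imwrite("pics/c7.png",cv2.imread("pics/wrist7.png")[180:,130:430])
E
```

```text
time: 21.45
ee_pos: [0.4787, -0.3822, 0.0154]
tcp_rot: [-89.9, 0.1, 0.1]
wrist_force: [0.1, 0.3, -0.3]
opening: 0.0852
time: 22.15
ee_pos: [0.4797, -0.3837, 0.0186]
tcp_rot: [-90.1, -0.1, 0.0]
wrist_force: [-0.1, 1.6, 6.3]
opening: 0.0583
time: 22.85
ee_pos: [0.4793, -0.3837, 0.1586]
tcp_rot: [-90.1, -0.1, -0.0]
wrist_force: [0.1, -0.5, -1.1]
opening: 0.0583
```

View pics/c7.png

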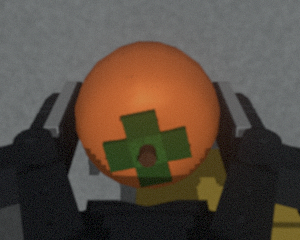

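The persimmon is held upright and centred. I'll carry it to the white tray's -y bay.

```bash
python3 -m crank '0.006 0 0.02 0 0 0;0.02 0 0.064 0 0 0;0.034 0 0.11 0 0 0;0.048 0 0.155 0 0 0;0.063 0 0.2 0 0 0;0.077 0 0.246 0 0 0;0.091 0 0.291 0 0 0;0.105 0 0.337 0 0 0'; python3 -m crank '0.014 0 0.045 0 0.02 0;0.028 0 0.088 0 0.04 0;0.038 0 0.12 0 0.055 0;0.043 0 0.1365 0 0.055 0;0.043 0 0.1365 0 0.055 0;0.043 0 0.1365 0 0.055 0'
```

```text
time: 23.7
ee_pos: [0.5832, -0.0443, 0.1544]
tcp_rot: [-90.0, 0.2, -0.0]
wrist_force: [2.0, -0.0, -0.7]
opening: 0.0582
time: 24.3
ee_pos: [0.6262, 0.0898, 0.1554]
tcp_rot: [-90.0, 0.1, -3.1]
wrist_force: [0.3, -0.1, -1.7]
opening: 0.0583
```

```bash
python3 -m crank '0 0.03 0 0 0 0;0 0.065 0 0 0 0;0 0.095 0 0 0 0;0 0.115 0 0 0 0;0 0.125 0 0 0 0;0 0.131 0 0 0 0;0 0.134 0 0 0 0;0 0.136 0 0 0 0';python3 -m crank '0 0.001 0 0 0 0;0 0.001 0 0 0 0'
```

```text
time: 25.1
ee_pos: [0.6273, 0.09, 0.0217]
tcp_rot: [-90.0, -0.1, -3.2]
wrist_force: [0.8, -0.2, -1.1]
opening: 0.0587
time: 25.3
ee_pos: [0.6274, 0.0901, 0.0216]
tcp_rot: [-90.0, -0.1, -3.2]
wrist_force: [-2.3, -2.1, 4.0]
opening: 0.0584
```

```bash
python3 -m crank '0 -0.002 0 0 0 0;0 -0.002 0 0 0 0;0 -0.002 0 0 0 0;0 -0.002 0 0 0 0;0 -0.002 0 0 0 0' -0.65; python3 -m crank '0 -0.01 0 0 0 0;0 -0.03 0 0 0 0;0 -0.07 0 0 0 0;0 -0.11 0 0 0 0;0 -0.155 0 0 0 0;0 -0.2 0 0 0 0;0 -0.217 0 0 0 0;0 -0.217 0 0 0 0'
python3 -m crank '-0.03 0 0.004 0 -0.12 0;-0.06 0 0.008 0 -0.25 0;-0.1 0 0.012 0 -0.38 0;-0.14 0 0.017 0 -0.51 0;-0.17 0 0.021 0 -0.64 0;-0.1835 0 0.023 0 -0.753 0;-0.1835 0 0.023 0 -0.753 0;-0.1835 0 0.023 0 -0.753 0' -1
python3 chk.py 8; python3 - <<'E'
from h import *
o=bot.get_obs(); print(o['ee_pos'],o['tcp_rot'])
c=vision.get_calibration("wrist"); im=vision.camera("wrist"); cv2.imwrite("pics/w8.png",im[:,:,::-1]);
V=[]
for n in("scene","side"):
    i=cv2.imread(f"pics/{n}8.png")[:,:,::-1].copy(); b=(322,362,178,222) if n=="scene" else (255,292,222,256)
p=(.4455,.1223)
q=proj(c,[[p[0],p[1],.04]])[0]; r=75; b=[int(max(q[0]-r,0)),int(q[0]+r),int(max(q[1]-r,0)),int(q[1]+r)]
k=mask(im,(95,90,25),(125,255,255),b); print(q.round(),cv2.boundingRect(k),k.sum())
for t in(.5,.7,.9): f=fit('tin',p+(t,),[(c,k)]); print(np.round(f[0],4),round(f[1],3))
x,y,w,h=cv2.boundingRect(k)
a=cv2.imread("pics/c8.png"); bb=cv2.resize(im[:,:,::-1][60:360,130:430],(200,200)); a[320:520,395:595]=bb; cv2.imwrite("pics/c8.png",a)
E
```

```text
time: 25.8
ee_pos: [0.6268, 0.0903, 0.0217]
tcp_rot: [-90.0, 0.0, -3.1]
wrist_force: [-0.7, -0.6, -0.4]
opening: 0.0706
time: 26.6
ee_pos: [0.6277, 0.0905, 0.2433]
tcp_rot: [-89.9, -0.3, -3.1]
wrist_force: [0.2, 0.4, -0.5]
opening: 0.0707
time: 27.4
ee_pos: [0.4449, 0.1233, 0.2384]
tcp_rot: [-90.0, 0.0, 39.8]
wrist_force: [0.4, 0.1, 0.1]
opening: 0.0856
[0.44537781 0.12320071 0.2382479 ] [-8.99870826e+01  3.76225252e-02  3.98421727e+01]
[276. 182.] (247, 153, 60, 51) 2775
[0.446  0.1235 0.7596] 0.082
[0.4461 0.1235 0.7525] 0.082
[0.4461 0.1232 0.7535] 0.082
```

View pics/c8.png

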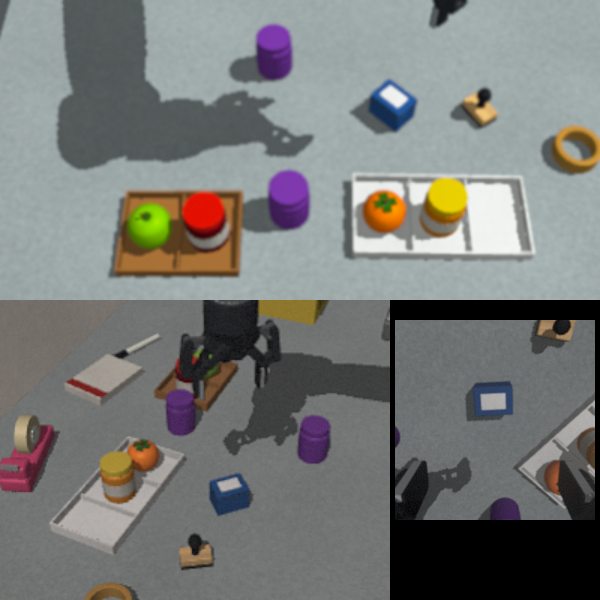

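The persimmon stands in the white tray's left bay at (385,210). The tin shows in the wrist inset turned about 43°, so I'll align to it and grasp.

```bash
python3 -m crank '0.0005 0.04 0 0 -0.06 0;0.0005 0.085 0 0 -0.06 0;0.0005 0.13 0 0 -0.06 0;0.0005 0.16 0 0 -0.06 0;0.0005 0.185 0 0 -0.06 0;0.0005 0.205 0 0 -0.06 0;0.0005 0.216 0 0 -0.06 0;0.0005 0.216 0 0 -0.06 0'
python3 -m crank '0 0 0 0 0 0;0 0 0 0 0 0;0 0 0 0 0 0;0 0 0 0 0 0;0 0 0 0 0 0;0 0 0 0 0 0;0 0 0 0 0 0' 1 30
python3 -m crank '0 -0.01 0 0 0 0;0 -0.03 0 0 0 0;0 -0.06 0 0 0 0;0 -0.1 0 0 0 0;0 -0.13 0 0 0 0;0 -0.14 0 0 0 0;0 -0.14 0 0 0 0'
```

```text
time: 28.35
ee_pos: [0.4446, 0.1232, 0.0213]
tcp_rot: [-89.9, 0.1, 43.4]
wrist_force: [-0.1, 0.0, 0.4]
opening: 0.0854
time: 29.05
ee_pos: [0.4461, 0.1239, 0.0241]
tcp_rot: [-90.1, -0.1, 43.4]
wrist_force: [0.4, -0.0, 6.4]
opening: 0.0578
time: 29.75
ee_pos: [0.4458, 0.1239, 0.1642]
tcp_rot: [-90.1, -0.1, 43.4]
wrist_force: [-0.3, 0.3, -1.3]
opening: 0.0576
```

```bash
python3 -m crank '0.03 0 -0.005 0 0.12 0;0.065 0 -0.011 0 0.25 0;0.105 0 -0.018 0 0.38 0;0.145 0 -0.025 0 0.51 0;0.185 0 -0.031 0 0.64 0;0.215 0 -0.036 0 0.76 0;0.2265 0 -0.0375 0 0.809 0;0.2265 0 -0.0375 0 0.809 0'; python3 -m crank '0 0 0 0 0 0;0 0 0 0 0 0'
python3 chk.py 9
```

```text
time: 30.55
ee_pos: [0.6356, 0.2527, 0.1592]
tcp_rot: [-90.1, 0.2, -2.9]
wrist_force: [-0.1, 0.8, -1.6]
opening: 0.058
time: 30.75
ee_pos: [0.6347, 0.2516, 0.1623]
tcp_rot: [-90.0, 0.1, -2.9]
wrist_force: [-0.2, 0.5, -0.8]
opening: 0.0575
```

View pics/c9.png

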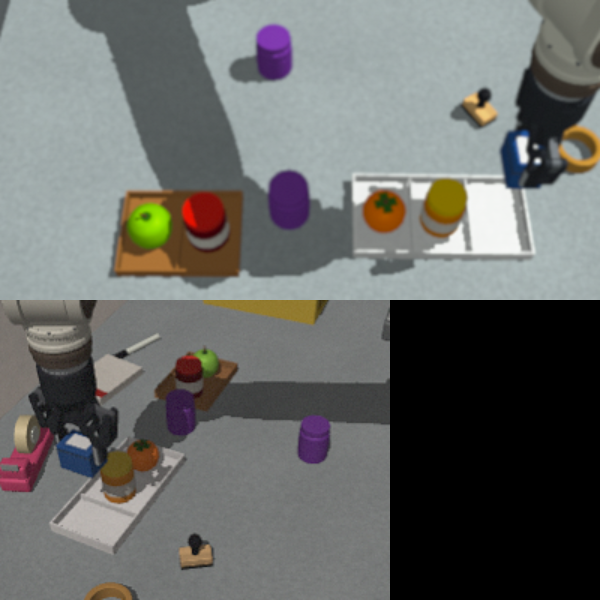

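The tin is held upright above the right bay. I'll lower it, release and rise.

```bash
python3 -m crank '0.001 0.03 0 0 0 0;0.001 0.065 0 0 0 0;0.001 0.095 0 0 0 0;0.001 0.115 0 0 0 0;0.001 0.125 0 0 0 0;0.001 0.131 0 0 0 0;0.001 0.134 0 0 0 0;0.001 0.136 0 0 0 0';python3 -m crank '0 0.001 0 0 0 0;0 0.001 0 0 0 0'; python3 -m crank '0 -0.002 0 0 0 0;0 -0.002 0 0 0 0;0 -0.002 0 0 0 0;0 -0.002 0 0 0 0;0 -0.002 0 0 0 0' -0.65; python3 -m crank '0 -0.01 0 0 0 0;0 -0.03 0 0 0 0;0 -0.07 0 0 0 0;0 -0.11 0 0 0 0;0 -0.155 0 0 0 0;0 -0.2 0 0 0 0;0 -0.217 0 0 0 0;0 -0.217 0 0 0 0'
python3 -m crank '-0.03 0 0 0 0 0;-0.07 0 0 0 0 0;-0.11 0 0 0 0 0;-0.15 0 0 0 0 0;-0.19 0 0 0 0 0;-0.22 0 0 0 0 0;-0.24 0 0 0 0 0;-0.24 0 0 0 0 0'; python3 chk.py 10; python3 - <<'E'
from h import *
W=(.632,.171,-.055);K=(.639,-.189,-.039)
for n,m,p,lo,hi,T in (('honey','lid',(.632,.171),(20,150,120),(32,255,255),W),('jam','lid',(.64,-.149),(170,150,60),(8,255,255),K),('pers','persimmon',(.6276,.09),(3,120,60),(75,255,255),W),('apple','apple',(.637,-.229),(35,120,60),(55,255,255),K),('tin','tin',(.636,.251,-.05),(95,90,30),(125,255,255),W)):
  M[m]=M[m]+[0,0,.003]
  for v in("scene","side"):
    im=cv2.imread(f"pics/{v}10.png")[:,:,::-1].copy(); c=vision.get_calibration(v)
    q=proj(c,[[p[0],p[1],.07 if m=='lid' else .03]])[0]; r=26; b=[int(q[0]-r),int(q[0]+r),int(q[1]-r),int(q[1]+r)]
    k=mask(im,lo,hi,b)
    if k.sum()<50: print(n,v,'hidden'); continue
    f=fit(m,p,[(c,k)]); t=T[2]; d=f[0][:2]-T[:2]; print(n,v,np.round(f[0],4),round(f[1],3),'in tray',np.round([d@[np.cos(t),np.sin(t)],d@[-np.sin(t),np.cos(t)]],4))
  M[m]=M[m]-[0,0,.003]
E
```

```text
time: 31.65
ee_pos: [0.637, 0.2523, 0.0279]
tcp_rot: [-90.0, -0.1, -2.9]
wrist_force: [0.2, -0.7, -1.7]
opening: 0.0577
time: 31.85
ee_pos: [0.637, 0.2523, 0.0272]
tcp_rot: [-90.0, -0.1, -2.9]
wrist_force: [-1.6, -0.3, 4.5]
opening: 0.0573
time: 32.35
ee_pos: [0.6364, 0.2521, 0.0276]
tcp_rot: [-90.0, 0.0, -2.9]
wrist_force: [1.1, 0.4, -0.1]
opening: 0.07
time: 33.15
ee_pos: [0.6373, 0.2524, 0.2495]
tcp_rot: [-89.8, -0.3, -2.9]
wrist_force: [0.6, 0.3, -0.3]
opening: 0.0703
time: 33.95
ee_pos: [0.3947, 0.2642, 0.2447]
tcp_rot: [-90.0, 0.0, -2.8]
wrist_force: [0.4, 0.7, -0.8]
opening: 0.0702
honey scene [0.6338 0.1704] 0.12 in tray [ 0.0018 -0.0005]
honey side [0.6334 0.1697] 0.172 in tray [ 0.0014 -0.0012]
jam scene [ 0.6425 -0.1509] 0.091 in tray [0.002  0.0382]
jam side [ 0.641  -0.1465] 0.298 in tray [0.0004 0.0426]
pers scene [0.6271 0.0914] 0.102 in tray [-0.0005 -0.0798]
pers side [0.6281 0.0949] 0.536 in tray [ 0.0002 -0.0762]
apple scene [ 0.6381 -0.2287] 0.064 in tray [ 0.0006 -0.0397]
apple side hidden
tin scene [ 0.6354  0.2533 -0.166 ] 0.129 in tray [-0.0011  0.0824]
tin side [ 0.6384  0.2512 -0.1256] 0.121 in tray [0.002  0.0804]
```

View pics/c10.png

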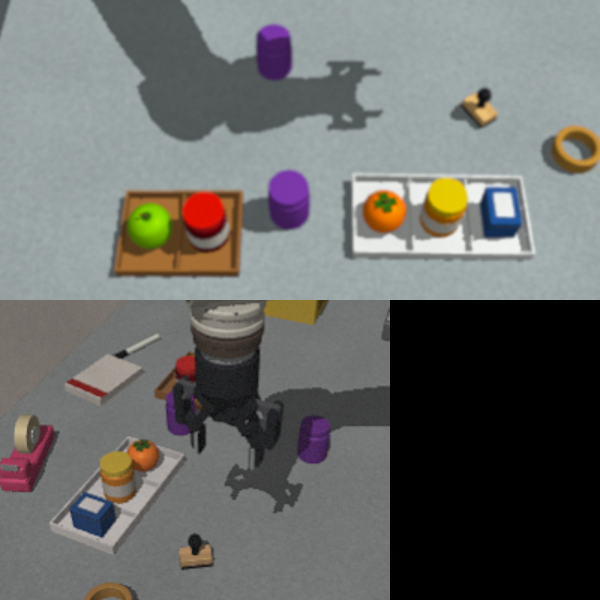

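All five stand upright in the middle of their bays. The stamp at (480,107) and the tape at (576,148) show no change. I'm handing in.

```bash
python3 -m crank '0 0 0 0 0 0;0 0 0 0 0 0;0 0 0 0 0 0;0 0 0 0 0 0'; python3 -c "
from workcell import bot; print(bot.job_done())"
```

```text
time: 34.45
ee_pos: [0.3971, 0.2643, 0.2445]
tcp_rot: [-90.0, 0.0, -2.9]
wrist_force: [0.2, 0.2, -0.9]
opening: 0.0707
the job is handed in; nothing more can be done
None
```

Both trays are packed and the job is handed in at about 34 s; the hand-in gave no verdict. The honey jar went in first, then the jam jar, apple, persimmon and tea tin. Each was lowered until light contact (readings up to about 8 N) and released, and the arm was clear of everything at hand-in.

- **Positions:** in the final scene-camera check, every item is within about 3 mm of its bay's middle, and the final pictures show them upright. The tape roll and stamp look unmoved in the pictures; I did not measure them.
- **Weaker checks:**
  - The side camera could not see the apple, because the arm blocked it.
  - The side camera gave poor fits for the persimmon and jam jar, up to about 5 mm off the scene camera but still within tolerance.
  - The white tray's position differed by up to 8 mm in x between views, so I set it from the wrist view, which fell between them.

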